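# Unnest, load and restack the stack-nest totes

### The job

The two grey totes are nested, one down inside the other: lift the upper one out and stand it upright on the bench, clear of the lower, and put the grey pipe nipple into the lower tote while it is open. Then take the upper tote again and stack it on the lower one turned half a turn, its card holder over the lower tote's plain end, so that it sits level on top of the saddles instead of dropping in. Set things down, do not drop them; leave the bronze bush, the piston and the V-block where they are.

Things in the scene. Friction and masses are not known exactly. Their poses are not given: they have to be found in the camera images.
- upper_tote: The upper, empty stack-nest tote: plain grey plastic, 0.2 kg, open top. Walls 210 x 140 mm at the rim (219 x 155 with the rim flange), 192 x 122 at the foot, 90 high; wall 2.5, floor 3 thick. Origin: centre of its underside; x along its length, z up. Its +x end carries a card holder outside, its -x end is plain. It starts nested in the lower tote, the same way round, its underside 45 mm above the lower's.
- lower_tote: The lower, empty tote, 0.4 kg, of the same shape and size as the upper, with its card holder also on its +x end and its origin and axes alike. It stands loose on the bench. Nested, the upper has 2 mm play in it; stacked (turned half a turn) the upper's underside is 80 mm above this one's, sunk 10 mm below this rim, with 5 mm play each way.
- upper_card_end (a point): Point on the outside of the upper tote's card holder (a 70 x 30 mm frame with a blank card), on the tote's centre line, x = 103 mm, 66 mm above its underside.
- upper_lug_l (a point): Middle of the upper tote's finger lug on its +y long side, at x = 0, y = 71.5 mm, 78 mm above its underside. The lug is a thicker piece of upper wall, 10 mm thick, 64 mm long (along x), from 66 mm above the underside up to the rim at 90 mm, leaning outward with the wall (1 in 10). To be pinched from above, one finger inside the tote and one outside; one lug carries the tote.
- upper_lug_r (a point): The same on the -y long side (x = 0, y = -71.5 mm, 78 mm above the underside).
- lower_saddle (a point): Top of one of the lower tote's four columns (saddles), at x = 65, y = 57 mm, 80 mm above its underside. Columns stand inside each long wall at x = -35 and x = 65 mm, 16 mm wide at the top, 30 at the floor, standing in to y = +-47 mm at the top, +-40 at the floor; grooves outside match them, so a tote the same way round drops in and one turned half a turn rests on the four tops.
- pipe: Pipe nipple: plain grey steel tube, 34 mm across, 70 mm tall, 0.16 kg, standing upright on the bench to the right of the totes. Origin: centre of its lower end, z along the tube. It is the taller, thinner one of the two tubes there. It fits under the stacked tote standing or lying.
- bush: Bystander: bronze bush, a short thick tube 40 mm across, 45 mm tall. Origin: centre of its underside. It and the pipe nipple stand to the right of the totes, either one nearer.
- piston: Bystander: grey piston, 64 mm across, 53 mm tall. Origin: centre of its underside.
- v_block: Bystander: steel V-block, 60 x 50 x 40 mm. Origin: centre of its underside.
Not all that is in view belongs to the job. What is shaped like the pipe but purple, red or turquoise is not meant.

How it is judged:
On the way, in this order (a step that is already met when the one before it is completed fails the run):
1. the upper tote stands upright on the bench beside the lower one, let go (height (world z) of upper_tote below 0.006 m and angle between upper_tote's own z axis and vertical below 0.05 rad and horizontal distance between upper_tote and lower_tote above 0.14 m and contact force between the fingers and upper_tote below 0.3 N), for 0.2 s.
2. the pipe nipple is in the lower tote, let go, while the upper tote still stands on the bench (x of pipe in the frame of lower_tote between -0.095 and 0.095 m and y of pipe in the frame of lower_tote between -0.06 and 0.06 m and z of pipe in the frame of lower_tote between -0.005 and 0.05 m and height (world z) of upper_tote below 0.006 m and contact force between the fingers and pipe below 0.3 N), for 0.2 s.
At the end, for the whole second after the job is handed in: The lower tote stands flat on the bench with the nipple in it; the upper, turned half a turn, sits on its saddles: underside 76 to 84 mm above the lower's underside, centred within 12 mm each way, level with it within 0.04 rad; all let go and at rest (z of upper_tote in the frame of lower_tote between 0.076 and 0.084 m and x of upper_tote in the frame of lower_tote between -0.012 and 0.012 m and y of upper_tote in the frame of lower_tote between -0.012 and 0.012 m and x of upper_card_end in the frame of lower_tote below -0.08 m and angle between the z axis of upper_tote and the z axis of lower_tote, either way round below 0.04 rad and angle between lower_tote's own z axis and vertical below 0.04 rad and height (world z) of lower_tote below 0.006 m and contact force between the fingers and upper_tote below 0.3 N and x of pipe in the frame of lower_tote between -0.095 and 0.095 m and y of pipe in the frame of lower_tote between -0.06 and 0.06 m and z of pipe in the frame of lower_tote between -0.005 and 0.05 m and linear speed of each of upper_tote, lower_tote, pipe below 0.02 m/s); the robot touches nothing.
It fails at once if the bronze bush is moved by more than 30 mm (distance of bush from where it was at the start of the episode above 0.03 m).
It fails at once if the piston is moved by more than 30 mm (distance of piston from where it was at the start of the episode above 0.03 m).
It fails at once if the V-block is moved by more than 30 mm (distance of v_block from where it was at the start of the episode above 0.03 m).
It fails at once if the upper tote is dropped (falls out of the gripper at more than 0.7 m/s) (contact force between the fingers and upper_tote below 0.01 N and linear speed of upper_tote above 0.7 m/s).
It fails at once if the pipe nipple is dropped (falls out of the gripper at more than 0.7 m/s) (contact force between the fingers and pipe below 0.01 N and linear speed of pipe above 0.7 m/s).
It also fails if it takes over 72 s, if anything falls off the work surface, if the arm or the gripper's body presses on something with over 40 N, if the wrist force passes 120 N, or if a joint passes its speed limit or range.

### The arm

A 6-joint arm with a two-finger parallel gripper is mounted at the origin on a cart in front of the work surface, level with it; the furniture and walls round the work are solid. World frame = base frame: x ahead of the robot, y to its left, z up, the work surface at z = 0. Lengths are in m, angles in rad, forces in N, time in s.
With the tool pointing down it reaches from about 0.325 to 0.925 m from the base axis. Payload 3.1 kg.
Tool frame: the origin (TCP) lies on the mounting face of the last link; the fingertips stand 173 mm ahead of it and the grasp point (between the pads) lies 155 mm ahead of it; z points along the fingers, y is the direction in which the jaws open and shut (so a half turn about z gives the same grasp; the last joint's range is limited). The gripper opens to 85 mm and grips with 20 to 120 N. Pads are 22 mm wide; open, the fingers measure 114 mm over their backs; the gripper's body (76 mm by 85 mm) begins 54 mm behind the grasp point. The pads swing forward as they close: fully open they stand 13 mm farther back than shut.
Start: joints at [-1.292, 0.217, 1.613, -0, 1.311, -0.112], TCP at [0.238, -0.578, 0.405] pointing down, gripper open.
Joint ranges: [-2.75, 2.75], [-0.78, 2.1], [0.31, 2.55], [-1.13, 4.27], [0.13, 2.63], [-2.58, 2.58]. Speed limits (rad/s): [2.79, 2.79, 3.14, 3.14, 3.14, 3.14].

### API

Orientations are given as [roll, pitch, yaw] about the fixed x, y, z axes, in that order (R = Rz(yaw) Ry(pitch) Rx(roll)).
In Python, from station import * gives the robot as it stands. The module is installed in compiled form; this text tells all that it offers.
- The arm moves only by the tool jog_arm, never from a script. Its argument "commands" is a list that holds one entry, the list of rows, each a list of 7 numbers: the turn, a rotation vector about the tool's x, y, z in units of 8 degrees (1.0 is 8 degrees), then the shift along the tool's x, y, z in units of 40 mm (1.0 is 40 mm), then the opening in per cent of the stroke, from 0 (shut) to 100 (fully open). In form: [[[ax, ay, az, x, y, z, fingers], ...]]. A call has 1 to 12 rows; each row is the pose to reach, as a shift and turn from the pose commanded when the call began, along the tool's axes at that moment; what a row does not reach only later rows make up. A row lasts 1/8 s, in which the tool goes at most 62.5 mm and 10.7 degrees, less where a joint would pass 70% of its speed; a pose out of reach is approached as far as the arm can. A call with a gripper value outside its range is refused whole. The fingers move at their own pace and stop on an object; "newtons" is the grip in N (left out, the last holds). Time passes only in rows, so rows that repeat a pose let the fingers close. It gives the time, the measured TCP pose, the force and the opening at its end, in the units of the state.
- observe(): the state, without advancing time (a new reading comes with each control period).
- read_camera(name): name is "scene" or "top" or "wrist"; returns a dict with "frame" (400x640x3 uint8, blue, green, red), "fovy" (degrees; the focal length in pixels is half the picture's height over the tangent of half this angle, whatever the lens; pixels are square), "cx", "cy" (the principal point, pixels), "dist" ([k1, k2, p1, p2, k3] as OpenCV has them; the pictures are not rectified), "origin" and "attitude" of the camera in the world; the wrist camera has in their place "mount" (4x4, takes a point from camera to tool coordinates, whose origin is the TCP and whose axes are the flange's). Camera axes: x right, y down, z forward; pixel columns grow to the right and rows downward; lengths in m; the calibration is good to about 2 mm. A picture is of the moment at which its call begins: read the wrist's pose just before it. There is no depth.
- hand_in(): hands the job in, once; it reports no verdict.
Trained networks look in the newest picture that a camera, given by its name, has taken for a name from the list of things; names that differ only in an ending like _2 or _b are one class to them, and where a whole thing is asked for, a point or a joint stands for the part that bears it (a point fixed in the world has none). Each returns a list of dicts, best first, with "confidence" (0 to 1); they miss things now and then, are a little off and sometimes report something else, mostly with a low value. They report only what shows in the picture. A call takes as long as a camera call. They do not tell look-alikes from the thing itself.
- search_frame(name, camera): "at" ([column, row] in pixels, amid what is visible of it).
- masks_of(name, camera): "region" (400x640 bool, what is visible of it) and "at" ([column, row] in pixels, amid what is visible of it).
The state is a dict: "time": time; "joint_positions": joint angles; "joint_velocities": joint speeds; "effort": joint torques, N m; "position": TCP position; "tool_rot": TCP orientation; "force": force on the tool from outside, world axes, zero at the start; "moment": the same for the moment, N m; "width": finger opening in m.
Only numpy, scipy, OpenCV 4.12 (cv2) and the standard library are available. Lean on these libraries where they do the work, as an engineer would, in place of code of your own. Each camera call takes 0.05 s, during which the arm holds its last target. There are 200 camera calls.

## Working session

There is one attempt and no reset: what is moved stays moved. The work goes in short steps, Python scripts to look and compute and a tool call to move; the robot and the scene stay as the last step left them, time stands still between calls to the robot, and variables do not carry over. Pictures are saved under pics/ and viewed, about 8 in all and at most 12, crops included, and the job is handed in when it is done.

Besides the shell and the picture viewer there is one more tool, called after "Request:" as name(argument=value, ...), one argument or row to a line, values as JSON. jog_arm: Moves the arm, as the interface text tells. Its arguments: {"type":"object","properties":{"commands":{"type":"array","items":{"type":"array","items":{"type":"array","items":{"type":"number"}}}},"newtons":{"type":"number"}},"required":["commands"]}

```bash
mkdir -p pics
cat > h.py <<'E'
from station import *
import numpy as np, cv2
from scipy.spatial.transform import Rotation as R
def cam(name):
    s=observe(); c=read_camera(name)
    f=200/np.tan(np.radians(c["fovy"])/2)
    K=np.array([[f,0,c["cx"]],[0,f,c["cy"]],[0,0,1]]); D=np.array(c["dist"],float)
    if "mount" in c:
        T=np.eye(4); q=np.array(s["tool_rot"]); T[:3,:3]=R.from_euler('xyz',q).as_matrix() if q.size==3 else q.reshape(3,3)
        T[:3,3]=s["position"]; T=T@np.array(c["mount"])
    else:
        T=np.eye(4); a=np.array(c["attitude"]); T[:3,3]=c["origin"]
        T[:3,:3]=R.from_euler('xyz',a).as_matrix() if a.size==3 else a.reshape(3,3)
    return dict(img=c["frame"],K=K,D=D,T=T)
def ray(c,px):
    u=cv2.undistortPoints(np.array([[px]],float),c["K"],c["D"])[0,0]
    d=c["T"][:3,:3]@np.r_[u,1]; return c["T"][:3,3],d/np.linalg.norm(d)
def atz(c,px,z):
    o,d=ray(c,px); return o+d*(z-o[2])/d[2]
def proj(c,P):
    P=np.atleast_2d(P).astype(float); Ti=np.linalg.inv(c["T"])
    return cv2.projectPoints(P,cv2.Rodrigues(Ti[:3,:3])[0],Ti[:3,3],c["K"],c["D"])[0][:,0]
def tri(*cp):
    A=np.zeros((3,3));b=np.zeros(3)
    for c,p in cp:
        o,d=ray(c,p);M=np.eye(3)-np.outer(d,d);A+=M;b+=M@o
    return np.linalg.solve(A,b)
E
python3 - <<'E'
from h import *
print(observe())
np.set_printoptions(precision=4,suppress=True)
names=["upper_tote","lower_tote","upper_card_end","upper_lug_l","upper_lug_r","lower_saddle","pipe","bush","piston","v_block"]
for n in ("scene","top"):
    c=cam(n); cv2.imwrite(f"pics/{n}0.png",c["img"]); print(n,c["T"],c["K"][0,0])
    for m in names: print(m,[(np.round(d["at"]).tolist(),round(d["confidence"],2),atz(c,d["at"],0.05).round(3).tolist()) for d in search_frame(m,n)][:4])
E
```

```text
{'time': 0.0, 'joint_positions': array([-1.29222641e+00,  2.17747588e-01,  1.61494199e+00,  2.36350727e-05,
        1.31132360e+00, -1.12154965e-01]), 'joint_velocities': array([-0.0011947 ,  0.00096659, -0.00121325,  0.00202303,  0.00259981,
       -0.00072606]), 'effort': array([-1.05070048e-03, -3.96854103e+01, -3.03850937e+01, -1.25830866e-04,
        9.88832151e-03,  2.18981526e-06]), 'position': array([ 0.23797266, -0.57747901,  0.40336776]), 'tool_rot': array([-3.13918989e+00, -2.93590871e-04,  3.90718433e-01]), 'force': array([-0.02605294,  0.20704321,  0.16901126]), 'moment': array([-0.01458956, -0.01824677, -0.06704924]), 'width': 0.08538407091808993}
scene [[ 0.5776 -0.4237  0.6978 -0.314 ]
 [-0.8163 -0.2955  0.4963 -0.7061]
 [-0.0041 -0.8563 -0.5165  0.689 ]
 [ 0.      0.      0.      1.    ]] 497.7784453117372
upper_tote [([296.0, 169.0], 0.83, [0.63, 0.06, 0.05])]
lower_tote [([295.0, 207.0], 0.79, [0.472, -0.06, 0.05]), ([295.0, 170.0], 0.26, [0.621, 0.058, 0.05])]
upper_card_end [([296.0, 171.0], 0.86, [0.619, 0.05, 0.05])]
upper_lug_l [([294.0, 170.0], 0.71, [0.622, 
[... 570 characters left out ...]
0166 -0.1617 -0.9867  1.0416]
 [ 0.      0.      0.      1.    ]] 365.00825988060285
upper_tote [([278.0, 182.0], 0.94, [0.546, -0.0, 0.05])]
lower_tote [([298.0, 221.0], 0.49, [0.438, -0.06, 0.05])]
upper_card_end [([276.0, 183.0], 0.65, [0.545, 0.007, 0.05])]
upper_lug_l [([278.0, 184.0], 0.92, [0.54, 0.0, 0.05])]
upper_lug_r [([278.0, 184.0], 0.92, [0.54, 0.0, 0.05])]
lower_saddle []
pipe [([419.0, 207.0], 0.66, [0.484, -0.39, 0.05]), ([443.0, 219.0], 0.64, [0.453, -0.455, 0.05]), ([291.0, 249.0], 0.55, [0.363, -0.042, 0.05]), ([437.0, 186.0], 0.54, [0.543, -0.44, 0.05])]
bush [([374.0, 211.0], 0.55, [0.471, -0.267, 0.05])]
piston []
v_block [([398.0, 171.0], 0.73, [0.586, -0.334, 0.05])]
```

View pics/scene0.png

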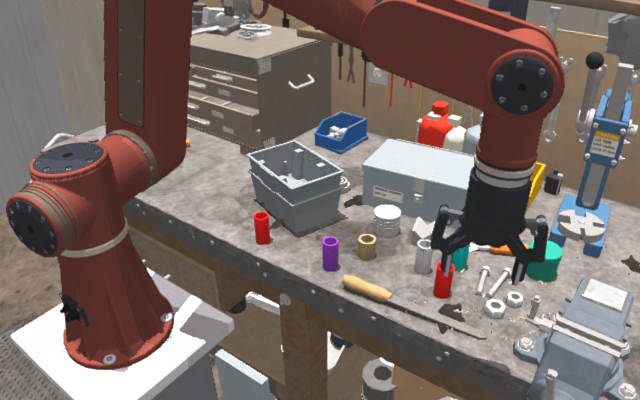

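View pics/top0.png

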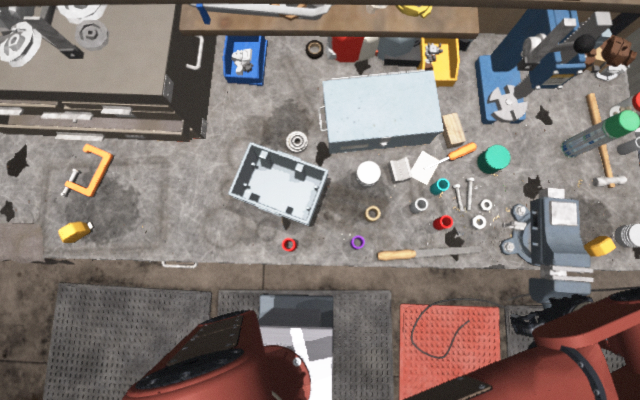

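Run:
```python
from h import *
np.set_printoptions(precision=4,suppress=True)
t=cv2.imread("pics/top0.png");s=cv2.imread("pics/scene0.png")
a=cv2.resize(t[135:235,220:340],None,fx=4,fy=4,interpolation=cv2.INTER_CUBIC)
b=cv2.resize(s[135:235,240:350],None,fx=4,fy=4,interpolation=cv2.INTER_CUBIC)
cv2.imwrite("pics/c0.png",np.hstack([a[:, :480],b[:, :320]]))
c=cam("top")
for p in [(248,143),(328,168),(314,224),(230,195)]: print(atz(c,p,0.135))
for p in [(420,203)]: print("pipe",atz(c,p,0.07))
print("bush",atz(c,(373,212),.045),"piston",atz(c,(369,172),.053))
print(np.array(read_camera("wrist")["mount"]))
w=cam("wrist");print(w["K"][0,0],w["T"])
```

```text
[0.6304 0.0707 0.135 ]
[ 0.5672 -0.1385  0.135 ]
[ 0.4228 -0.1063  0.135 ]
[0.4922 0.1091 0.135 ]
pipe [ 0.492  -0.3881  0.07  ]
bush [ 0.4685 -0.2648  0.045 ] piston [ 0.5793 -0.2528  0.053 ]
[[ 0.0007 -0.9613 -0.2756  0.0688]
 [ 1.      0.0005  0.0009  0.    ]
 [-0.0007 -0.2756  0.9613  0.0303]
 [ 0.      0.      0.      1.    ]]
316.1489233996989 [[ 0.3816 -0.8886 -0.2545  0.3018]
 [-0.9243 -0.3666 -0.1057 -0.5517]
 [ 0.0007  0.2756 -0.9613  0.3744]
 [ 0.      0.      0.      1.    ]]
```

View pics/c0.png

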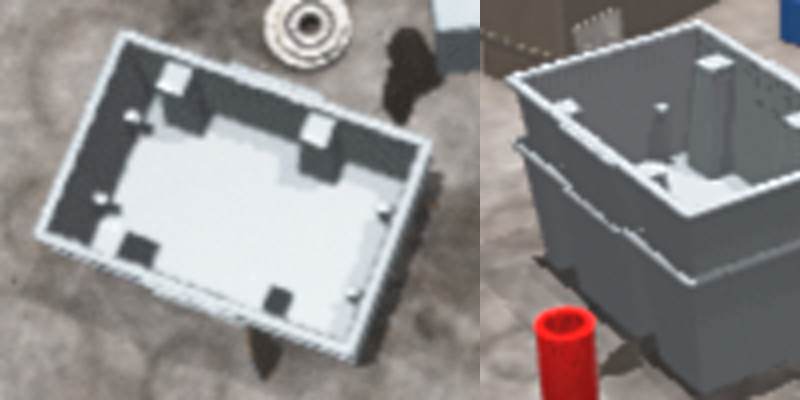

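Request:
jog_arm(
  commands=[
    [[0, 0, -6.3, 11.8, -10.2, -1.2, 100], [0, 0, -6.3, 11.8, -10.2, -1.2, 100], [0, 0, -6.3, 11.8, -10.2, -1.2, 100], [0, 0, -6.3, 11.8, -10.2, -1.2, 100], [0, 0, -6.3, 11.8, -10.2, -1.2, 100], [0, 0, -6.3, 11.8, -10.2, -1.2, 100], [0, 0, -6.3, 11.8, -10.2, -1.2, 100], [0, 0, -6.3, 11.8, -10.2, -1.2, 100], [0, 0, -6.3, 11.8, -10.2, -1.2, 100], [0, 0, -6.3, 11.8, -10.2, -1.2, 100], [0, 0, -6.3, 11.8, -10.2, -1.2, 100], [0, 0, -6.3, 11.8, -10.2, -1.2, 40]],
  ],
)

```text
time: 2.75
position: [0.519, -0.0208, 0.4525]
tool_rot: [-3.141, 0.001, 1.271]
force: [0.5, -1.0, 0.3]
width: 0.0696
```

```bash
cat >> h.py <<'E'
def pose():
    s=observe(); return np.array(s["position"]),R.from_euler('xyz',s["tool_rot"])
def row(g,psi,tilt=0):
    """row to bring grasp point to g; psi deg, tilt deg: rotation about tool x"""
    p,r=pose(); Rt=R.from_euler('xyz',[np.pi,0,np.radians(psi)])*R.from_rotvec([np.radians(tilt),0,0])
    t=np.array(g)-0.155*Rt.as_matrix()[:,2]
    return np.r_[np.degrees((r.inv()*Rt).as_rotvec())/8, r.inv().apply(t-p)/0.04].round(2).tolist()
E
python3 - <<'E'
from h import *
np.set_printoptions(precision=4,suppress=True)
s=observe();print(s["time"],s["position"],s["tool_rot"],s["width"])
c=cam("wrist");cv2.imwrite("pics/w1.png",c["img"])
# predicted rim corners
th=np.radians(72.7);A=np.array([[np.cos(th),-np.sin(th)],[np.sin(th),np.cos(th)]])
P=[np.r_[np.array([.528,-.016])+A@np.array(q),.135] for q in [(.1095,.0775),(.1095,-.0775),(-.1095,-.0775),(-.1095,.0775),(0,.0715),(0,-.0715)]]
print(proj(c,P).round(1))
E
```

```text
2.75 [ 0.519  -0.0208  0.4525] [-3.1412  0.0008  1.2715] 0.06960295472652149
[[229.7  47.6]
 [417.2  48.2]
 [396.7 283.1]
 [244.8 282.6]
 [244.7 177.5]
 [399.2 178. ]]
```

View pics/w1.png

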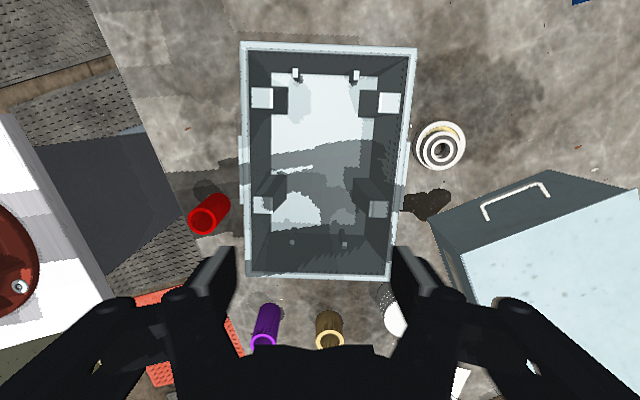

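Run:
```python
from h import *
from scipy.optimize import least_squares as LS
np.set_printoptions(precision=4,suppress=True)
w=cam("wrist");t=cam("top")
Q=[(.1095,.0775),(.1095,-.0775),(-.1095,-.0775),(-.1095,.0775)]
W=np.array([(240,42),(416,47),(390,280),(246,276)]);T=np.array([(229.2,194),(251.2,143),(328,171.2),(308,225.5)])
def P(v):
    c,s=np.cos(v[2]),np.sin(v[2]);return [[v[0]+c*a-s*b,v[1]+s*a+c*b,v[3]] for a,b in Q]
for f,n in [(lambda v:(proj(w,P(v))-W).ravel(),"w"),(lambda v:np.r_[(proj(w,P(v))-W).ravel(),(proj(t,P(v))-T).ravel()],"wt")]:
    r=LS(f,[.528,-.016,1.27,.135]);print(n,r.x,np.degrees(r.x[2]),r.fun.round(1))
```

```text
w [ 0.5295 -0.0143  1.2385  0.126 ] 70.95994622988212 [-3.2  1.1  2.7  2.4  2.4 -1.9 -1.8 -2.3]
wt [ 0.5293 -0.0141  1.2368  0.1257] 70.86069703600558 [-3.2  0.9  2.5  2.5  2.  -2.1 -2.1 -2.6 -0.5  1.7  0.3 -1.7  1.7 -2.
  0.5 -0.2]
```

Run:
```python
from h import *
print(row([.455,.0115,.190],70.9,-5.7));print(row([.4617,.0093,.120],70.9,-5.7))
```

```text
[-0.72, -0.01, 0.22, 0.34, -2.15, 2.71]
[-0.72, -0.01, 0.22, 0.34, -1.98, 4.46]
```

Request:
jog_arm(
  commands=[
    [[-0.72, 0, 0.22, 0.34, -2.15, 2.7, 45], [-0.72, 0, 0.22, 0.34, -2.15, 2.7, 45], [-0.72, 0, 0.22, 0.34, -2.15, 2.7, 45], [-0.72, 0, 0.22, 0.34, -2.15, 2.7, 45]],
  ],
)

```text
time: 3.4
position: [0.4411, 0.0168, 0.3449]
tool_rot: [3.04, -0.001, 1.239]
force: [1.3, -1.1, 1.2]
width: 0.0385
```

Run:
```python
from h import *
s=observe();print(s["position"],s["tool_rot"],s["width"],s["force"])
c=cam("wrist");cv2.imwrite("pics/w2.png",c["img"])
print(row([.4617,.0093,.120],70.9,-5.7))
th=np.radians(70.9);ct,st=np.cos(th),np.sin(th)
print(proj(c,[[.5293-st*y+ct*x,-.0141+ct*y+st*x,.135] for x,y in [(-.032,.078),(.032,.078),(0,.0715),(-.1095,.0775)]]).round(1))
```

```text
[0.44109944 0.0167948  0.34492373] [ 3.04039117e+00 -1.35778612e-03  1.23860231e+00] 0.03854062140595786 [ 1.25521268 -1.06847506  1.15783506]
[0.04, -0.02, 0.01, -0.02, -0.06, 1.82]
[[304.8 275. ]
 [304.2 176.2]
 [315.2 227.4]
 [306.1 374.4]]
```

View pics/w2.png

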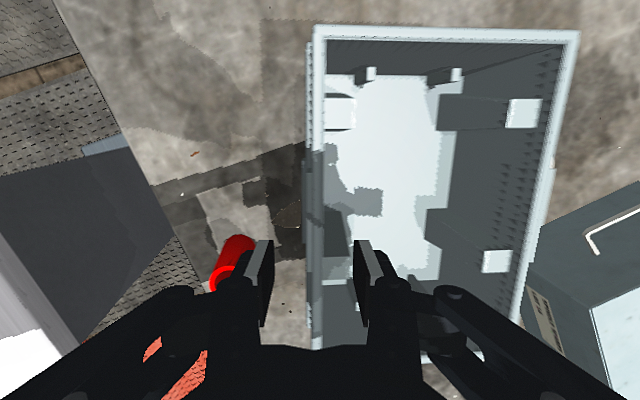

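Request:
jog_arm(
  commands=[
    [[0, 0, 0, 0, 0, 1.82, 45], [0, 0, 0, 0, 0, 1.82, 45], [0, 0, 0, 0, 0, 1.82, 45], [0, 0, 0, 0, 0, 1.82, 0], [0, 0, 0, 0, 0, 1.82, 0], [0, 0, 0, 0, 0, 1.82, 0], [0, 0, 0, 0, 0, 1.82, 0], [0, 0, 0, 0, 0, 1.82, 0]],
  ],
  newtons=70,
)

```text
time: 4.45
position: [0.449, 0.0152, 0.2745]
tool_rot: [3.037, -0.002, 1.24]
force: [-1.6, -0.1, 6.1]
width: 0.0089
```

Gripped (8.9 mm). Lift gently.

Request:
jog_arm(
  commands=[
    [[0, 0, 0, 0, 0.05, -0.5, 0], [0, 0, 0, 0, 0.1, -1.0, 0], [0, 0, 0, 0, 0.15, -1.5, 0], [0, 0, 0, 0, 0.2, -2.0, 0], [0, 0, 0, 0, 0.25, -2.5, 0], [0, 0, 0, 0, 0.3, -3.0, 0], [0, 0, 0, 0, 0.35, -3.5, 0], [0, 0, 0, 0, 0.35, -3.5, 0]],
  ],
)

```text
time: 5.45
position: [0.4481, 0.0152, 0.4148]
tool_rot: [3.037, -0.002, 1.24]
force: [-0.6, -0.6, -1.4]
width: 0.009
```

Run:
```python
from h import *
s=observe();print(s["time"],s["position"],s["tool_rot"],s["width"],s["force"])
a=cam("scene");b=cam("wrist")
cv2.imwrite("pics/m3.png",np.vstack([a["img"][60:320,120:520],cv2.resize(b["img"],(400,250))]))
```

```text
5.45 [0.44805955 0.01518046 0.4147773 ] [ 3.03708880e+00 -2.43202208e-03  1.24002552e+00] 0.008995139009863302 [-0.62355398 -0.62647292 -1.40648352]
```

View pics/m3.png

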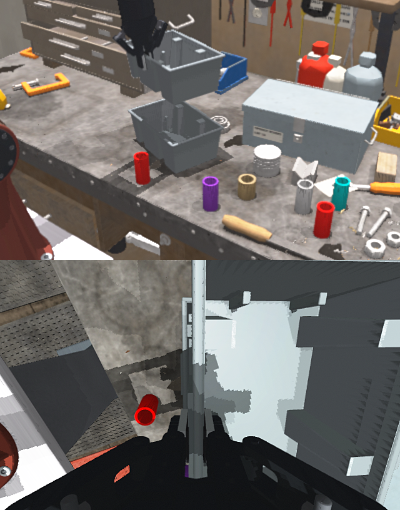

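Run:
```python
from h import *
print(row([.41,.11,.255],123,-5.95));print(row([.4736,.2088,.255],174.9,-5.95))
print(row([.4736,.2088,.10],174.9,-5.95))
```

```text
[-0.02, 0.65, -6.46, 1.62, -1.9, -0.11]
[-0.01, 1.31, -12.92, 4.4, -0.86, -0.0]
[-0.01, 1.31, -12.92, 4.39, -1.24, 3.86]
```

Request:
jog_arm(
  commands=[
    [[0, 0.65, -6.46, 1.62, -1.9, 0, 0], [0, 0.65, -6.46, 1.62, -1.9, 0, 0], [0, 0.65, -6.46, 1.62, -1.9, 0, 0], [0, 0.65, -6.46, 1.62, -1.9, 0, 0], [0, 0.65, -6.46, 1.62, -1.9, 0, 0], [0, 1.31, -12.92, 4.4, -0.86, 0, 0], [0, 1.31, -12.92, 4.4, -0.86, 0, 0], [0, 1.31, -12.92, 4.4, -0.86, 0, 0], [0, 1.31, -12.92, 4.4, -0.86, 0, 0], [0, 1.31, -12.92, 4.4, -0.86, 0, 0], [0, 1.31, -12.92, 4.4, -0.86, 0, 0], [0, 1.31, -12.92, 4.4, -0.86, 0, 0]],
  ],
)

```text
time: 7.05
position: [0.4723, 0.1926, 0.4089]
tool_rot: [3.04, -0.001, 3.051]
force: [0.5, 0.3, -1.8]
width: 0.0094
```

Run:
```python
from h import *
s=observe();print(s["time"],s["position"],s["tool_rot"],s["width"],s["force"],s["joint_positions"])
for z in (.095,.079,.075): print(row([.4736,.2088,z],174.9,-5.95))
a=cam("scene");b=cam("wrist")
cv2.imwrite("pics/m4.png",np.vstack([a["img"][60:320,120:520],cv2.resize(b["img"],(400,250))]))
```

```text
7.05 [0.47231162 0.19262196 0.40888895] [ 3.03962776e+00 -1.34138114e-03  3.05083140e+00] 0.009397251029157356 [ 0.54764556  0.25292309 -1.76100525] [ 0.22430313 -0.04687632  1.88990186  0.10194879  1.26962313 -1.28451957]
[-0.01, -0.01, -0.01, -0.0, -0.4, 3.97]
[-0.01, -0.01, -0.01, -0.0, -0.44, 4.37]
[-0.01, -0.01, -0.01, -0.0, -0.45, 4.47]
```

View pics/m4.png

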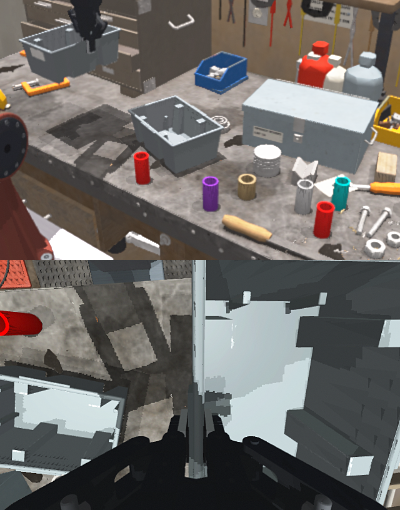

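Request:
jog_arm(
  commands=[
    [[0, 0, 0, 0, -0.1, 1, 0], [0, 0, 0, 0, -0.2, 2, 0], [0, 0, 0, 0, -0.3, 3, 0], [0, 0, 0, 0, -0.4, 3.9, 0], [0, 0, 0, 0, -0.42, 4.2, 0], [0, 0, 0, 0, -0.43, 4.3, 0], [0, 0, 0, 0, -0.44, 4.4, 0], [0, 0, 0, 0, -0.44, 4.4, 0]],
  ],
)

```text
time: 8.15
position: [0.4733, 0.1934, 0.2341]
tool_rot: [3.038, 0.002, 3.053]
force: [-0.3, 0.4, -1.8]
width: 0.0089
```

Request:
jog_arm(
  commands=[
    [[0, 0, 0, 0, 0, 0.06, 0], [0, 0, 0, 0, 0, 0.1, 0], [0, 0, 0, 0, 0, 0.13, 0], [0, 0, 0, 0, 0, 0.13, 0]],
  ],
)

```text
time: 8.65
position: [0.4733, 0.1939, 0.2299]
tool_rot: [3.039, -0.0, 3.053]
force: [-3.4, -2.5, 10.8]
width: 0.0091
```

Request:
jog_arm(
  commands=[
    [[0, 0, 0, 0, 0, -0.03, 10], [0, 0, 0, 0, 0, -0.03, 25], [0, 0, 0, 0, 0, -0.03, 45], [0, 0, 0, 0, 0, -0.03, 45], [0, 0, 0, 0, 0, -0.5, 45], [0, 0, 0, 0, 0, -1.5, 45], [0, 0, 0, 0, 0, -3, 45], [0, 0, 0, 0, 0, -4, 45], [0, 0, 0, 0, 0, -4, 45]],
  ],
)

```text
time: 9.78
position: [0.4727, 0.1776, 0.3916]
tool_rot: [3.036, 0.009, 3.053]
force: [-0.4, 0.7, -0.0]
width: 0.0384
```

Run:
```python
from h import *
np.set_printoptions(precision=4,suppress=True)
s=observe();print(s["time"],s["position"],s["tool_rot"],s["width"],s["force"],s["joint_positions"])
b=cam("top");cv2.imwrite("pics/t5.png",cv2.resize(b["img"][110:260,130:455],None,fx=2.4,fy=2.4,interpolation=cv2.INTER_CUBIC))
cv2.imwrite("pics/t5full.png",b["img"])
sc=cam("scene")
for d in masks_of("pipe","scene"): print(d["confidence"],np.array(d["at"]).round(1),cv2.boundingRect(d["region"].astype(np.uint8)),sc["img"][d["region"]].mean(0).round())
cam("top")
for d in masks_of("pipe","top"): print(d["confidence"],np.array(d["at"]).round(1),cv2.boundingRect(d["region"].astype(np.uint8)),b["img"][d["region"]].mean(0).round(),atz(b,d["at"],.035))
print(row([.49,-.39,.29],30)); print(proj(b,[[.49,-.39,.07],[.49,-.39,0]]),proj(sc,[[.49,-.39,.07],[.49,-.39,0]]))
```

```text
9.775 [0.4727 0.1776 0.3916] [3.0361 0.0091 3.0525] 0.03841380290060109 [-0.4091  0.6873 -0.0034] [ 0.1944 -0.0445  1.9211  0.1049  1.2283 -1.3212]
0.96 [421.8 252.8] (415, 240, 18, 33) [134. 134. 136.]
0.95 [263.5 225.3] (254, 212, 16, 33) [ 30.  32. 160.]
0.77 [331.7 250.4] (323, 236, 16, 36) [130.  52. 103.]
0.69 [369.6 246.5] (358, 234, 19, 27) [ 83. 111. 129.]
0.67 [442.9 277.6] (433, 261, 21, 38) [ 29.  31. 165.]
0.58 [463.  254.4] (452, 237, 18, 34) [133. 134.  28.]
0.72 [442.1 220.3] (433, 216, 20, 15) [ 49.  50. 167.] [ 0.4505 -0.4573  0.035 ]
0.63 [417.8 206.8] (409, 198, 19, 16) [153. 154. 155.] [ 0.487  -0.3908  0.035 ]
0.51 [290.2 245.5] (283, 238, 13, 14) [ 65.  67. 191.] [ 0.3724 -0.0391  0.035 ]
0.49 [437.3 186. ] (430, 179, 19, 16) [142. 143.  54.] [ 0.5472 -0.4469  0.035 ]
[0.25, -0.93, 18.1, -1.73, -13.86, -2.94]
[[420.7391 203.7436]
 [414.4738 207.5753]] [[423.8784 243.2915]
 [420.5425 269.2928]]
```

View pics/t5.png

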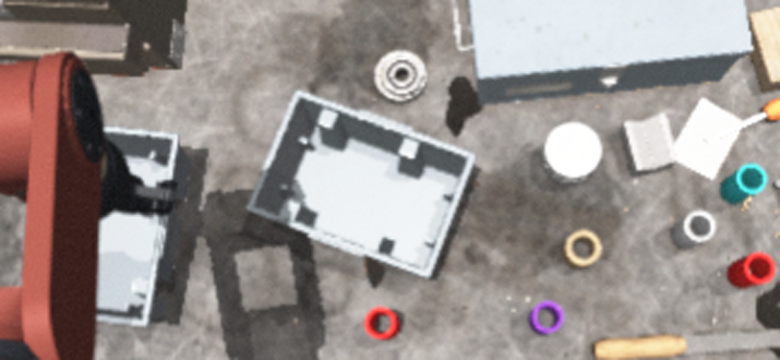

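Run:
```python
from h import *
print(row([.49,-.39,.22],95))
```

```text
[0.58, -0.53, 9.98, -1.74, -14.04, -1.19]
```

Request:
jog_arm(
  commands=[
    [[0.58, -0.53, 9.98, -1.74, -14.04, -1.19, 60], [0.58, -0.53, 9.98, -1.74, -14.04, -1.19, 60], [0.58, -0.53, 9.98, -1.74, -14.04, -1.19, 60], [0.58, -0.53, 9.98, -1.74, -14.04, -1.19, 60], [0.58, -0.53, 9.98, -1.74, -14.04, -1.19, 60], [0.58, -0.53, 9.98, -1.74, -14.04, -1.19, 60], [0.58, -0.53, 9.98, -1.74, -14.04, -1.19, 60], [0.58, -0.53, 9.98, -1.74, -14.04, -1.19, 60], [0.58, -0.53, 9.98, -1.74, -14.04, -1.19, 60], [0.58, -0.53, 9.98, -1.74, -14.04, -1.19, 60], [0.58, -0.53, 9.98, -1.74, -14.04, -1.19, 60], [0.58, -0.53, 9.98, -1.74, -14.04, -1.19, 60]],
  ],
)

```text
time: 11.52
position: [0.4908, -0.3884, 0.3757]
tool_rot: [3.138, -0.003, 1.659]
force: [0.0, -0.0, -0.5]
width: 0.051
```

Run:
```python
from h import *
np.set_printoptions(precision=4,suppress=True)
s=observe();print(s["time"],s["position"],s["tool_rot"],s["width"])
b=cam("wrist");cv2.imwrite("pics/w6.png",b["img"])
for d in masks_of("pipe","wrist"): print(d["confidence"],np.array(d["at"]).round(1),cv2.boundingRect(d["region"].astype(np.uint8)),b["img"][d["region"]].mean(0).round())
print(proj(b,[[.49,-.39,.07],[.49,-.39,0]]))
print(row([.49,-.39,.052],95))
```

```text
11.525 [ 0.4908 -0.3884  0.3757] [ 3.1383 -0.003   1.6595] 0.05104670165843381
0.93 [267.8 239.7] (248, 217, 35, 56) [  8.  11. 138.]
0.73 [355.4 242.4] (342, 220, 33, 56) [101. 103.   2.]
0.66 [220.7   5.8] (200, 0, 36, 15) [73. 21. 52.]
[[312.1431 191.6955]
 [312.1845 175.9902]]
[0.03, -0.01, 0.01, -0.05, -0.04, 4.24]
```

View pics/w6.png

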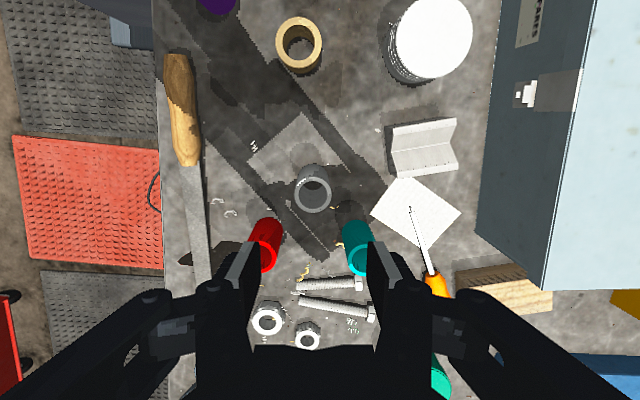

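Request:
jog_arm(
  commands=[
    [[0, 0, 0, -0.08, -0.04, 1.4, 60], [0, 0, 0, -0.08, -0.04, 2.8, 60], [0, 0, 0, -0.08, -0.04, 3.8, 60], [0, 0, 0, -0.08, -0.04, 4.24, 60], [0, 0, 0, -0.08, -0.04, 4.24, 60], [0, 0, 0, -0.08, -0.04, 4.24, 0], [0, 0, 0, -0.08, -0.04, 4.24, 0], [0, 0, 0, -0.08, -0.04, 4.24, 0], [0, 0, 0, -0.08, -0.04, 4.24, 0], [0, 0, 0, -0.08, -0.04, 4.24, 0]],
  ],
  newtons=50,
)

```text
time: 12.88
position: [0.4911, -0.394, 0.2097]
tool_rot: [3.134, 0.002, 1.658]
force: [-0.2, 0.4, 6.7]
width: 0.0325
```

Run:
```python
from h import *
from scipy.optimize import least_squares as LS
np.set_printoptions(precision=4,suppress=True)
t=cam("top")
Q=[(.1095,.0775),(.1095,-.0775),(-.1095,-.0775),(-.1095,.0775)]
T=np.array([(233.75,197.5),(255,148.3),(327.5,174.6),(310,225)])
def P(v):
    c,s=np.cos(v[2]),np.sin(v[2]);return [[v[0]+c*a-s*b,v[1]+s*a+c*b,.09] for a,b in Q]
r=LS(lambda v:(proj(t,P(v))-T).ravel(),[.528,-.016,1.27]);v=r.x
print(v,np.degrees(v[2]),r.fun.round(1))
c,s=np.cos(v[2]),np.sin(v[2])
g=[v[0]+c*.015,v[1]+s*.015,.055+.11]
print(observe()["width"],g,row([.49,-.39,.22],95),row(g[:2]+[.22],72),row(g[:2]+[.06],72))
```

```text
[ 0.5277 -0.0151  1.2409] 71.09598613973014 [-1.2  1.4 -0.8 -2.1  2.3 -1.7 -0.4  2.1]
0.032460074079388695 [np.float64(0.5325648646328429), np.float64(-0.0008655952709608339), 0.165] [0.05, 0.02, -0.0, 0.09, 0.01, -4.13] [0.06, 0.01, 2.87, 9.69, 1.92, -4.14] [0.06, 0.01, 2.87, 9.7, 1.89, -0.14]
```

Request:
jog_arm(
  commands=[
    [[0, 0, 0, 0, 0, -1, 0], [0, 0, 0, 0, 0, -2.5, 0], [0, 0, 0, 0, 0, -4.1, 0], [0, 0, 0, 0, 0, -4.1, 0], [0.06, 0, 2.87, 9.7, 1.9, -4.1, 0], [0.06, 0, 2.87, 9.7, 1.9, -4.1, 0], [0.06, 0, 2.87, 9.7, 1.9, -4.1, 0], [0.06, 0, 2.87, 9.7, 1.9, -4.1, 0], [0.06, 0, 2.87, 9.7, 1.9, -4.1, 0], [0.06, 0, 2.87, 9.7, 1.9, -4.1, 0], [0.06, 0, 2.87, 9.7, 1.9, -4.1, 0], [0.06, 0, 2.87, 9.7, 1.9, -4.1, 0]],
  ],
)

```text
time: 14.42
position: [0.5305, 0.0015, 0.3701]
tool_rot: [-3.134, -0.0, 1.261]
force: [-0.8, -0.0, -1.9]
width: 0.0327
```

Run:
```python
from h import *
s=observe();print(s["time"],s["position"],s["tool_rot"],s["width"],s["force"])
print(row([.5326,-.0009,.064],72),row([.5326,-.0009,.0577],72))
b=cam("wrist");cv2.imwrite("pics/w7.png",b["img"])
```

```text
14.425 [0.53051816 0.00151406 0.3700927 ] [-3.13413034e+00 -3.01291324e-04  1.26066106e+00] 0.03271767937524036 [-0.83446537 -0.00699979 -1.9023517 ]
[-0.05, -0.0, 0.03, -0.04, 0.1, 3.78] [-0.05, -0.0, 0.03, -0.04, 0.1, 3.93]
```

View pics/w7.png

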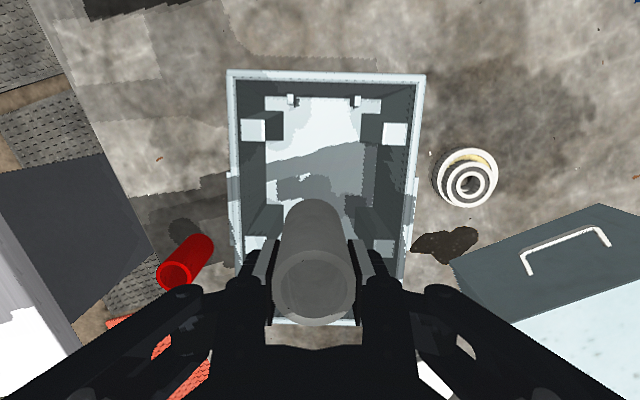

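Request:
jog_arm(
  commands=[
    [[-0.05, 0, 0, 0, 0.1, 1.2, 0], [-0.05, 0, 0, 0, 0.1, 2.4, 0], [-0.05, 0, 0, 0, 0.1, 3.4, 0], [-0.05, 0, 0, 0, 0.1, 3.7, 0], [-0.05, 0, 0, 0, 0.1, 3.8, 0], [-0.05, 0, 0, 0, 0.1, 3.87, 0], [-0.05, 0, 0, 0, 0.1, 3.87, 0]],
  ],
)

```text
time: 15.35
position: [0.5353, -0.0013, 0.2185]
tool_rot: [3.136, -0.001, 1.257]
force: [-0.4, -0.2, -0.5]
width: 0.0324
```

Request:
jog_arm(
  commands=[
    [[0, 0, 0, 0, 0, 0.05, 0], [0, 0, 0, 0, 0, 0.1, 0], [0, 0, 0, 0, 0, 0.12, 0], [0, 0, 0, 0, 0, 0.12, 0]],
  ],
)

```text
time: 15.85
position: [0.5347, -0.001, 0.2127]
tool_rot: [3.139, -0.001, 1.257]
force: [-0.7, -0.4, 3.8]
width: 0.0327
```

Pipe is on the floor; release and rise.

Request:
jog_arm(
  commands=[
    [[0, 0, 0, 0, 0, 0, 45], [0, 0, 0, 0, 0, 0, 50], [0, 0, 0, 0, 0, 0, 52], [0, 0, 0, 0, 0, 0, 52], [0, 0, 0, 0, 0, -0.5, 52], [0, 0, 0, 0, 0, -2, 52], [0, 0, 0, 0, 0, -3.5, 52], [0, 0, 0, 0, 0, -5, 52], [0, 0, 0, 0, 0, -6, 52], [0, 0, 0, 0, 0, -6, 52], [0, 0, 0, 0, 0, -6, 52]],
  ],
)

```text
time: 17.23
position: [0.5335, -0.0011, 0.4512]
tool_rot: [3.14, -0.001, 1.257]
force: [0.1, 0.4, 0.1]
width: 0.0442
```

Run:
```python
from h import *
s=observe();print(s["time"],s["position"],s["tool_rot"],s["width"],s["force"])
b=cam("wrist");cv2.imwrite("pics/w8.png",b["img"])
t=cam("top");cv2.imwrite("pics/t8.png",t["img"])
cv2.imwrite("pics/m8.png",np.vstack([cv2.resize(b["img"],(480,300)),cv2.resize(t["img"][120:245,160:360],(480,300),interpolation=cv2.INTER_CUBIC)]))
cam("wrist")
for d in search_frame("pipe","wrist")[:3]: print(d)
```

```text
17.225 [ 0.5334665  -0.0010887   0.45120579] [ 3.14044092e+00 -6.69421228e-04  1.25726044e+00] 0.04422192486818428 [0.10857997 0.42157889 0.09081325]
{'at': [315.0, 170.3], 'confidence': 0.97}
{'at': [264.7, 330.6], 'confidence': 0.85}
{'at': [206.9, 232.8], 'confidence': 0.62}
```

View pics/m8.png

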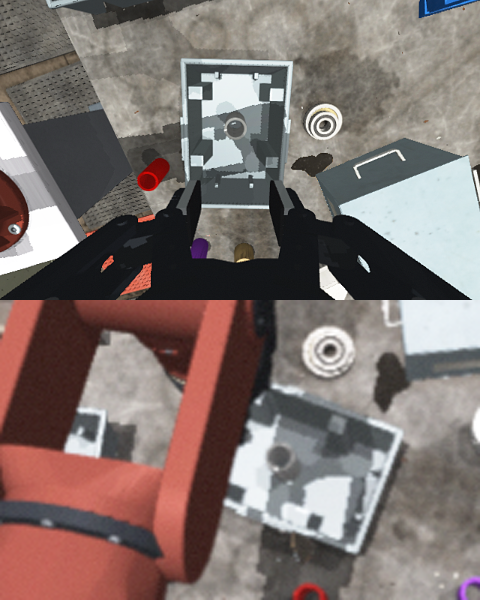

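```bash
cat >> h.py <<'E'
from scipy.optimize import least_squares as LS
COL=np.array([(.065,.0575),(.065,-.0575),(-.035,-.0575),(-.035,.0575)])
def place(v,Q,z):
    c,s=np.cos(v[2]),np.sin(v[2]);return [[v[0]+c*a-s*b,v[1]+s*a+c*b,z] for a,b in Q]
E
python3 - <<'E'
from h import *
np.set_printoptions(precision=4,suppress=True)
b=cam("wrist")
for n in ("lower_saddle","lower_tote"):
    for d in masks_of(n,"wrist")[:6]:
        m=d["region"].astype(np.uint8);print(n,round(d["confidence"],2),np.array(d["at"]).round(1),cv2.boundingRect(m),m.sum())
        if n=="lower_tote":
            h=max(cv2.findContours(m,cv2.RETR_EXTERNAL,cv2.CHAIN_APPROX_NONE)[0],key=cv2.contourArea)
            print(cv2.approxPolyDP(cv2.convexHull(h),6,True)[:,0].tolist())
v=[.5277,-.0151,1.2409]
print(proj(b,place(v,COL,.08)),proj(b,place(v,[(.1095,.0775),(.1095,-.0775),(-.1095,-.0775),(-.1095,.0775)],.09)))
g=cv2.cvtColor(b["img"],cv2.COLOR_BGR2GRAY)
for p in proj(b,place(v,COL,.08)):
    x,y=p.astype(int);w=g[y-22:y+23,x-22:x+23]
    n,l,st,ce=cv2.connectedComponentsWithStats((w>200).astype(np.uint8))
    print(p.round(),[(st[i].tolist(),(ce[i]+[x-22,y-22]).round(1).tolist()) for i in range(1,n) if st[i][4]>60])
E
```

```text
lower_saddle 0.9 [315.5 168.5] (242, 77, 151, 203) 25683
lower_tote 0.76 [315.7 169.3] (241, 76, 153, 204) 26541
[[243, 77], [392, 81], [385, 214], [357, 279], [271, 278], [247, 243]]
[[259.5442 126.6753]
 [369.2804 128.6041]
 [363.4391 218.6576]
 [262.2053 216.9649]] [[235.8979  80.036 ]
 [394.5555  82.8941]
 [378.0136 281.9799]
 [245.4129 279.8423]]
[260. 127.] [([7, 0, 6, 45, 169], [246.1, 126.8]), ([16, 11, 18, 17, 289], [261.5, 123.5]), ([33, 30, 12, 15, 180], [275.5, 141.0])]
[369. 129.] [([0, 0, 16, 5, 71], [354.8, 107.7]), ([35, 0, 9, 45, 231], [385.6, 127.1]), ([14, 12, 19, 17, 299], [370.2, 125.9])]
[363. 219.] []
[262. 217.] [([6, 0, 7, 45, 160], [249.3, 213.8]), ([15, 14, 30, 18, 353], [269.3, 216.1])]
```

Run:
```python
from h import *
print(row([.485,.275,.30],-5.2))
```

```text
[-0.0, -0.01, 9.65, 6.19, -3.29, -0.1]
```

Request:
jog_arm(
  commands=[
    [[0, 0, 9.65, 6.2, -3.3, -0.1, 52], [0, 0, 9.65, 6.2, -3.3, -0.1, 52], [0, 0, 9.65, 6.2, -3.3, -0.1, 52], [0, 0, 9.65, 6.2, -3.3, -0.1, 52], [0, 0, 9.65, 6.2, -3.3, -0.1, 52], [0, 0, 9.65, 6.2, -3.3, -0.1, 52], [0, 0, 9.65, 6.2, -3.3, -0.1, 52], [0, 0, 9.65, 6.2, -3.3, -0.1, 45], [0, 0, 9.65, 6.2, -3.3, -0.1, 45], [0, 0, 9.65, 6.2, -3.3, -0.1, 45], [0, 0, 9.65, 6.2, -3.3, -0.1, 45]],
  ],
)

```text
time: 18.95
position: [0.4848, 0.2754, 0.456]
tool_rot: [-3.141, -0.003, -0.089]
force: [-1.1, 0.4, 0.8]
width: 0.0385
```

Run:
```python
from h import *
np.set_printoptions(precision=4,suppress=True)
s=observe();print(s["time"],s["position"],s["tool_rot"],s["joint_positions"])
b=cam("wrist");cv2.imwrite("pics/w9.png",b["img"])
for n in ("upper_tote",):
    for d in masks_of(n,"wrist")[:3]:
        m=d["region"].astype(np.uint8);print(n,round(d["confidence"],2),np.array(d["at"]).round(1),cv2.boundingRect(m),m.sum())
        h=max(cv2.findContours(m,cv2.RETR_EXTERNAL,cv2.CHAIN_APPROX_NONE)[0],key=cv2.contourArea)
        print(cv2.approxPolyDP(cv2.convexHull(h),5,True)[:,0].tolist())
v=[.4823,.2792,np.radians(174.8)]
print(proj(b,place(v,COL,.08)),proj(b,place(v,[(.1095,.073),(.1095,-.073),(-.1095,-.073),(-.1095,.073)],.09)))
g=cv2.cvtColor(b["img"],cv2.COLOR_BGR2GRAY)
for p in proj(b,place(v,COL,.08)):
    x,y=p.astype(int);w=g[y-22:y+23,x-22:x+23]
    n,l,st,ce=cv2.connectedComponentsWithStats((w>200).astype(np.uint8))
    print(p.round(),[(st[i].tolist(),(ce[i]+[x-22,y-22]).round(1).tolist()) for i in range(1,n) if st[i][4]>60])
```

```text
18.95 [0.4848 0.2754 0.456 ] [-3.1413 -0.0026 -0.0893] [ 0.391   0.0342  1.719  -0.0009  1.3859  2.0513]
upper_tote 0.9 [309.7 167. ] (234, 72, 150, 201) 26382
[[237, 72], [383, 76], [374, 245], [351, 271], [276, 271], [246, 249], [238, 191]]
[[358.6466 231.2965]
 [260.3439 231.131 ]
 [256.3086 144.8382]
 [362.4713 145.0656]] [[371.4701 269.8174]
 [247.4007 269.6335]
 [235.1263  69.4759]
 [383.2009  69.8547]]
[359. 231.] [([34, 0, 5, 38, 114], [372.1, 227.4]), ([16, 19, 14, 12, 129], [359.3, 232.7])]
[260. 231.] [([15, 19, 17, 13, 144], [261.6, 234.6])]
[256. 145.] [([3, 0, 10, 45, 244], [241.0, 146.5]), ([31, 0, 14, 8, 105], [271.9, 125.5]), ([14, 19, 18, 15, 255], [257.0, 148.0]), ([33, 32, 12, 13, 144], [272.7, 160.5])]
[362. 145.] []
```

Run:
```python
from h import *
print(row([.4869,.3570,.150],-5.5,-5.7),row([.4862,.3495,.075],-5.5,-5.7))
```

```text
[-0.72, -0.02, 0.04, -0.14, -2.42, 3.8] [-0.72, -0.02, 0.04, -0.14, -2.23, 5.67]
```

Request:
jog_arm(
  commands=[
    [[-0.72, 0, 0.04, -0.14, -2.42, 1.5, 45], [-0.72, 0, 0.04, -0.14, -2.42, 2.7, 45], [-0.72, 0, 0.04, -0.14, -2.42, 3.8, 45], [-0.72, 0, 0.04, -0.14, -2.42, 3.8, 45]],
  ],
)

```text
time: 19.55
position: [0.4857, 0.3717, 0.2975]
tool_rot: [3.033, 0.008, -0.094]
force: [0.1, -0.7, -0.0]
width: 0.0381
```

Run:
```python
from h import *
s=observe();print(s["time"],s["position"],s["tool_rot"],s["width"],s["force"])
print(row([.4862,.3495,.075],-5.5,-5.7))
b=cam("wrist");cv2.imwrite("pics/w10.png",b["img"])
print(proj(b,place([.4793,.2783,np.radians(174.5)],[(.03,-.072),(0,-.0765),(0,-.0665),(-.1095,-.073)],.09)))
for d in masks_of("upper_tote","wrist")[:1]:
    m=d["region"]; print([(r,np.flatnonzero(m[r])[:1]) for r in range(30,240,30)],np.flatnonzero(m.any(1))[[0,-1]])
```

```text
19.55 [0.48566304 0.37169733 0.29751189] [ 3.03341186  0.00777758 -0.09416148] 0.038073576067645255 [ 0.08751737 -0.70825659 -0.02528929]
[0.06, 0.05, 0.02, 0.08, -0.02, 1.71]
[[310.44844988 266.51663276]
 [302.99285814 221.6429078 ]
 [319.61341677 221.0594284 ]
 [308.68567182  14.75948685]]
[(30, array([302])), (60, array([302])), (90, array([302])), (120, array([303])), (150, array([303])), (180, array([299])), (210, array([299]))] [ 17 360]
```

View pics/w10.png

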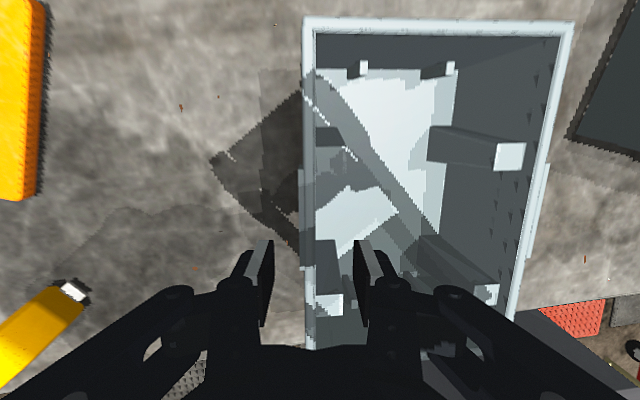

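Request:
jog_arm(
  commands=[
    [[0.06, 0.05, 0, 0.08, -0.06, 0.9, 45], [0.06, 0.05, 0, 0.08, -0.06, 1.71, 45], [0.06, 0.05, 0, 0.08, -0.06, 1.71, 45], [0.06, 0.05, 0, 0.08, -0.06, 1.71, 0], [0.06, 0.05, 0, 0.08, -0.06, 1.71, 0], [0.06, 0.05, 0, 0.08, -0.06, 1.71, 0], [0.06, 0.05, 0, 0.08, -0.06, 1.71, 0], [0.06, 0.05, 0, 0.08, -0.06, 1.71, 0]],
  ],
  newtons=70,
)

```text
time: 20.65
position: [0.493, 0.3679, 0.24]
tool_rot: [3.05, -0.015, -0.094]
force: [0.1, -2.4, 5.9]
width: 0.0083
```

Run:
```python
from h import *
p,r=pose(); print(p,r.as_euler('xyz',degrees=True),p+.155*r.as_matrix()[:,2],observe()["width"],observe()["force"])
```

```text
[0.4929593  0.36790362 0.23999804] [174.77844348  -0.86081349  -5.39390897] [0.493942   0.35364197 0.08565868] 0.008329413228431025 [ 0.05256961 -2.37744889  5.86010266]
```

Run:
```python
from h import *
s=observe();print(s["joint_positions"],s["joint_velocities"],s["effort"],s["moment"])
```

```text
[ 0.54466228  0.39348411  1.72681527 -0.09382425  1.06556864  2.25754046] [-0.00075057  0.00149057  0.00078792 -0.00136431 -0.00139616 -0.00016382] [  1.40534118 -38.91552329 -24.2546618    0.62023116  -0.6448568
   0.04329894] [-0.7166153   0.08778604 -0.00707408]
```

Run:
```python
from h import *
print(row([.4862,.3515,.076],-5.4,-5.7))
```

```text
[-0.06, -0.11, -0.01, -0.13, 0.02, 0.24]
```

Request:
jog_arm(
  commands=[
    [[0, 0, 0, 0, 0, 0, 40], [0, 0, 0, 0, 0, 0, 40], [0, 0, 0, 0, 0, 0, 40], [-0.06, -0.11, 0, -0.13, 0, 0.24, 40], [-0.06, -0.11, 0, -0.13, 0, 0.24, 40], [-0.06, -0.11, 0, -0.13, 0, 0.24, 40], [-0.06, -0.11, 0, -0.13, 0, 0.24, 0], [-0.06, -0.11, 0, -0.13, 0, 0.24, 0], [-0.06, -0.11, 0, -0.13, 0, 0.24, 0], [-0.06, -0.11, 0, -0.13, 0, 0.24, 0], [-0.06, -0.11, 0, -0.13, 0, 0.24, 0], [-0.06, -0.11, 0, -0.13, 0, 0.24, 0]],
  ],
  newtons=70,
)

```text
time: 22.15
position: [0.4862, 0.3674, 0.2264]
tool_rot: [3.042, 0.005, -0.096]
force: [0.8, 1.8, 0.4]
width: 0.0092
```

Run:
```python
from h import *
p,r=pose(); print(p,r.as_euler('xyz',degrees=True),p+.155*r.as_matrix()[:,2],observe()["width"],observe()["force"])
```

```text
[0.48624891 0.36744312 0.22638482] [174.29240027   0.27523915  -5.52580544] [0.48402707 0.35217108 0.07215503] 0.009242571046193315 [0.7641992  1.83541703 0.44077325]
```

Run:
```python
from h import *
a=-5.7
print(row([.4840,.3522,.255],-5.5,a));print(row([.4623,.0074,.255],70.9,a))
```

```text
[0.0, 0.03, 0.0, -0.04, 0.45, -4.55]
[-0.02, 0.98, -9.5, -0.13, 9.34, -3.66]
```

Request:
jog_arm(
  commands=[
    [[0, 0, 0, 0, 0.06, -0.6, 0], [0, 0, 0, 0, 0.12, -1.2, 0], [0, 0, 0, 0, 0.2, -2.0, 0], [0, 0, 0, 0, 0.3, -3.0, 0], [0, 0, 0, 0, 0.4, -4.0, 0], [0, 0, 0, 0, 0.45, -4.55, 0], [0, 0, 0, 0, 0.45, -4.55, 0]],
  ],
)

```text
time: 23.02
position: [0.4874, 0.3677, 0.4112]
tool_rot: [3.044, 0.002, -0.097]
force: [0.5, 0.8, -2.2]
width: 0.009
```

Run:
```python
from h import *
s=observe();print(s["force"],s["width"])
a=-5.7
print(row([.4731,.18,.257],32.7,a));print(row([.4623,.0074,.257],70.9,a))
```

```text
[ 0.51537718  0.82062871 -2.16925608] 0.008980651713701517
[-0.02, 0.49, -4.75, -0.14, 4.38, 0.43]
[-0.02, 0.95, -9.51, -0.13, 8.89, 0.87]
```

Request:
jog_arm(
  commands=[
    [[0, 0.2, -1.9, -0.05, 1.78, 0.17, 0], [0, 0.4, -3.8, -0.1, 3.55, 0.35, 0], [0, 0.6, -5.7, -0.13, 5.33, 0.52, 0], [0, 0.8, -7.6, -0.13, 7.1, 0.7, 0], [0, 0.95, -9.5, -0.13, 8.89, 0.87, 0], [0, 0.95, -9.5, -0.13, 8.89, 0.87, 0], [0, 0.95, -9.5, -0.13, 8.89, 0.87, 0], [0, 0.95, -9.5, -0.13, 8.89, 0.87, 0], [0, 0.95, -9.5, -0.13, 8.89, 0.87, 0], [0, 0.95, -9.5, -0.13, 8.89, 0.87, 0], [0, 0.95, -9.5, -0.13, 8.89, 0.87, 0]],
  ],
)

```text
time: 24.4
position: [0.4474, 0.0127, 0.4094]
tool_rot: [3.048, 0.002, 1.236]
force: [-0.2, 0.4, -1.7]
width: 0.0095
```

Run:
```python
from h import *
np.set_printoptions(precision=4,suppress=True)
s=observe();p,r=pose();g=p+.155*r.as_matrix()[:,2]
print(s["time"],g,r.as_euler('xyz',degrees=True),s["width"],s["force"])
for z in (.18,.160,.152): print(row([.4623,.0074,z],70.9,-5.7))
# check: held tote pose by wrist columns / predicted, and lower by scene mask
c=cam("scene");cv2.imwrite("pics/s11.png",c["img"])
for n in ("lower_tote","upper_tote"):
    for d in masks_of(n,"scene")[:2]:
        m=d["region"].astype(np.uint8);print(n,round(d["confidence"],2),cv2.boundingRect(m),m.sum())
        h=max(cv2.findContours(m,cv2.RETR_EXTERNAL,cv2.CHAIN_APPROX_NONE)[0],key=cv2.contourArea)
        print(cv2.approxPolyDP(cv2.convexHull(h),2.5,True)[:,0].tolist())
RIM=[(.1095,.073),(.1095,-.073),(-.1095,-.073),(-.1095,.073)];FT=[(.096,.061),(.096,-.061),(-.096,-.061),(-.096,.061)]
L=[.53,-.0138,np.radians(70.9)]
print("lower rim",proj(c,place(L,RIM,.09)).round(1).tolist(),"foot",proj(c,place(L,FT,0)).round(1).tolist())
# upper held: centre from grasp
y=r.as_matrix()[:,1];y[2]=0;y/=np.linalg.norm(y);x=r.as_matrix()[:,0];ce=g+y*.0709+x*.0021
U=[ce[0],ce[1],np.arctan2(-x[1],-x[0])];u0=g[2]-.0722;print("U",U,u0)
print("upper rim",proj(c,place(U,RIM,u0+.09)).round(1).tolist(),"foot",proj(c,place(U,FT,u0)).round(1).tolist())
```

```text
24.4 [0.4609 0.0077 0.2551] [174.6554   0.1159  70.8396] 0.009524596122760826 [-0.1829  0.3923 -1.6944]
[-0.04, 0.02, -0.01, 0.0, -0.16, 1.87]
[-0.04, 0.02, -0.01, 0.0, -0.21, 2.37]
[-0.04, 0.02, -0.01, 0.0, -0.23, 2.57]
lower_tote 0.59 (249, 159, 94, 73) 4226
[[250, 169], [281, 159], [318, 168], [342, 186], [336, 216], [295, 231], [256, 198]]
lower_tote 0.38 (247, 92, 98, 74) 4312
[[247, 117], [293, 92], [344, 118], [335, 152], [292, 165], [252, 137]]
upper_tote 0.57 (247, 92, 98, 74) 4314
[[247, 116], [293, 92], [344, 118], [336, 152], [292, 165], [251, 135]]
lower rim [[247.5, 169.3], [295.0, 154.5], [344.1, 186.9], [293.1, 205.7]] foot [[256.6, 199.8], [295.1, 186.4], [336.4, 217.2], [295.6, 233.6]]
U [np.float64(0.5285674961107121), np.float64(-0.013587629869587193), np.float64(-1.9052078917022297)] 0.18291204458501703
upper rim [[344.9, 116.0], [289.4, 131.5], [241.0, 102.2], [292.3, 90.1]] foot [[336.7, 151.7], [292.3, 165.9], [250.9, 137.1], [292.4, 125.6]]
```

Request:
jog_arm(
  commands=[
    [[-0.04, 0.02, 0, 0, -0.1, 1.0, 0], [-0.04, 0.02, 0, 0, -0.16, 1.8, 0], [-0.04, 0.02, 0, 0, -0.2, 2.2, 0], [-0.04, 0.02, 0, 0, -0.21, 2.35, 0], [-0.04, 0.02, 0, 0, -0.21, 2.35, 0], [-0.04, 0.02, 0, 0, -0.21, 2.35, 0]],
  ],
)

```text
time: 25.3
position: [0.4487, 0.0119, 0.3171]
tool_rot: [3.039, -0.002, 1.237]
force: [-0.2, 1.3, -1.3]
width: 0.0093
```

Run:
```python
from h import *
np.set_printoptions(precision=4,suppress=True)
s=observe();p,r=pose();g=p+.155*r.as_matrix()[:,2]
print(s["time"],g,r.as_euler('xyz',degrees=True),s["width"],s["force"]); print(row([.4623,.0074,.152],70.9,-5.7))
```

```text
25.3 [0.4639 0.007  0.1629] [174.101   -0.0931  70.8703] 0.009315331514987228 [-0.1956  1.2504 -1.2774]
[0.02, -0.01, -0.0, 0.0, -0.05, 0.27]
```

Request:
jog_arm(
  commands=[
    [[0, 0, 0, 0, -0.05, 0.1, 0], [0, 0, 0, 0, -0.05, 0.18, 0], [0, 0, 0, 0, -0.05, 0.24, 0], [0, 0, 0, 0, -0.05, 0.28, 0], [0, 0, 0, 0, -0.05, 0.28, 0]],
  ],
)

```text
time: 25.92
position: [0.4475, 0.0126, 0.3063]
tool_rot: [3.042, -0.001, 1.237]
force: [-6.0, 2.1, 10.3]
width: 0.0092
```

Run:
```python
from h import *
np.set_printoptions(precision=4,suppress=True)
s=observe();p,r=pose();g=p+.155*r.as_matrix()[:,2]
print(s["time"],g,r.as_euler('xyz',degrees=True),s["width"],s["force"],s["moment"])
```

```text
25.925 [0.4622 0.0077 0.1521] [174.28    -0.0681  70.8806] 0.009168320184966083 [-5.9951  2.1015 10.3094] [ 0.0032  1.0735 -0.1096]
```

Request:
jog_arm(
  commands=[
    [[0, 0, 0, 0, 0, -0.03, 0], [0, 0, 0, 0, 0, -0.03, 12], [0, 0, 0, 0, 0, -0.03, 25], [0, 0, 0, 0, 0, -0.03, 45], [0, 0, 0, 0, 0, -0.03, 45], [0, 0, 0, 0, 0, -0.6, 45], [0, 0, 0, 0, 0, -1.8, 45], [0, 0, 0, 0, 0, -3.2, 45], [0, 0, 0, 0, 0, -4, 45], [0, 0, 0, 0, 0, -4, 45], [0, 0, 0, 0, 0, -4, 45]],
  ],
)

```text
time: 27.3
position: [0.4316, 0.0174, 0.4622]
tool_rot: [3.043, -0.001, 1.237]
force: [0.3, 0.2, -0.1]
width: 0.0382
```

Run:
```python
from h import *
np.set_printoptions(precision=4,suppress=True)
s=observe();print(s["time"],s["position"],s["force"],s["width"])
c=cam("scene");cv2.imwrite("pics/s12.png",cv2.resize(c["img"][110:250,220:380],(480,420),interpolation=cv2.INTER_CUBIC))
for n in ("lower_tote","upper_tote"):
    for d in masks_of(n,"scene")[:1]:
        m=d["region"].astype(np.uint8);print(n,round(d["confidence"],2),cv2.boundingRect(m),m.sum())
        h=max(cv2.findContours(m,cv2.RETR_EXTERNAL,cv2.CHAIN_APPROX_NONE)[0],key=cv2.contourArea)
        print(cv2.approxPolyDP(cv2.convexHull(h),2.5,True)[:,0].tolist())
RIM=[(.1095,.073),(.1095,-.073),(-.1095,-.073),(-.1095,.073)];FT=[(.096,.061),(.096,-.061),(-.096,-.061),(-.096,.061)]
L=[.53,-.0138,np.radians(70.9)];U=[.53,-.0138,np.radians(250.9)]
w=cam("wrist")
for n,k in (("scene",c),("wrist",w)):
  print(n,"up rim",proj(k,place(U,RIM,.17)).round(1).tolist(),"low foot",proj(k,place(L,FT,0)).round(1).tolist())
g=cv2.cvtColor(w["img"],cv2.COLOR_BGR2GRAY)
for z in (.16,.125):
  for p in proj(w,place(U,COL,z)): print(z,p.round(1))
d=masks_of("upper_tote","wrist")[0];h=max(cv2.findContours(d["region"].astype(np.uint8),cv2.RETR_EXTERNAL,cv2.CHAIN_APPROX_NONE)[0],key=cv2.contourArea)
print(cv2.approxPolyDP(cv2.convexHull(h),3,True)[:,0].tolist())
```

```text
27.3 [0.4316 0.0174 0.4622] [ 0.3142  0.1883 -0.0552] 0.03823969160142404
lower_tote 0.7 (248, 168, 96, 66) 2514
[[248, 169], [341, 185], [336, 217], [295, 233], [256, 199]]
upper_tote 0.81 (246, 128, 98, 76) 4912
[[247, 141], [297, 129], [343, 157], [337, 187], [292, 202], [254, 173]]
scene up rim [[344.6, 157.2], [291.7, 174.7], [244.9, 141.1], [294.0, 127.3]] low foot [[256.6, 199.8], [295.1, 186.4], [336.4, 217.2], [295.6, 233.6]]
wrist up rim [[462.9, 293.2], [316.1, 301.1], [316.8, 49.1], [499.2, 51.5]] low foot [[312.0, 84.5], [403.9, 85.0], [393.6, 221.8], [312.1, 224.5]]
0.16 [447.9 248.1]
0.16 [331.4 252.9]
0.16 [333.2 146.6]
0.16 [461.1 145. ]
0.125 [431.6 234.5]
0.125 [326.4 238.4]
0.125 [327.6 142.4]
0.125 [442.  141.1]
[[316, 50], [497, 52], [481, 195], [463, 287], [431, 293], [315, 299], [311, 152]]
```

```bash
python3 -c "
from station import *
print(hand_in())"
```

```text
the job is handed in; nothing more can be done
None
```

I handed the job in at about 27.5 s of the 72 s allowed. No verdict was reported.

- **Upper tote out:** I lifted it by one lug, turned it about 104° and set it on the bench to the left of the lower tote.
- **Pipe nipple:** I stood the grey one on the lower tote's floor, between the columns, and let go. The wrist picture showed it upright there.
- **Stacking:** I took the upper tote by its other lug, turned it so the card holder is over the lower tote's plain end, set it down and released it.

**Last checks, all numeric:**
- At set-down the grasp height was 0.152 m, which puts the underside about 80 mm above the lower tote's, with about 10 N of contact.
- After release the upper rim corners matched a level tote centred at 80 mm within about 1–3 px (roughly 2–5 mm) in the scene and wrist pictures.
- The lower tote's foot stayed where it was within about 1 px.
- The tool was clear, with forces near zero.

**Disagreements and gaps:**
- The top and wrist cameras differed by 2–3 mm on the lower tote; I used the wrist value.
- The first re-grasp of the upper tote closed about 10 mm too high, so I opened and redid it before lifting.
- I had used up the 12 pictures, so I could not view a picture of the finished stack.
- I did not measure the bush, piston and V-block again at the end. No move came near them at their height.

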